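Peel the blue tray off its stack and show it to the scanner

TASK

Pull the cabinet's upper drawer well open by its handle, at least 15 cm, and leave it open. The blue tray in it clings to the trays it is nested in: take it by its corner tab and peel it off, raising that corner first while the opposite corner stays seated, so that the trays beneath stay down, and leave the yellow tray seated and everything else on the bench where it is. Finish while holding the blue tray in the gripper, still, about level and right way up, centred over the scanner's glass and 10 to 20 cm above it.

Things in the scene. Friction and masses are not known exactly. Their poses are not given: they have to be found in the camera images.
- cab_drawer0 (a joint): Upper drawer of the small grey cabinet with two blue drawer fronts (the lower is locked) (260 deep, 360 wide, 190 tall). Metres pulled out, 0 shut, 0.18 fully out; slides along the cabinet's -x (towards the robot), about 1 N friction, stays where left. Its trays can be lifted out past the cabinet's top only when out by 0.145 or more.
- cab_drawer0_handle (a point): Middle of the upper drawer's handle: level round aluminium bar about 120 long, 12 or less thick, its centre line 35 in front of the drawer front, 38 below the cabinet's top. Axes: x into the cabinet (opposite to the pull), y along the bar, z up. Moves with the drawer.
- blue_center (a point): Centre (half-way up) of the blue formed tray: a 4 thick flange 124 x 124 round a thin-walled pan 100 x 100, 18 deep overall, about 70 g. Nested in the left or the right stack in the upper drawer: flange on the stack's rim, pan hanging 14 into it with 4 play all round. Axes as the cabinet's: x away from the robot, y left, z up.
- blue_tab (a point): Centre of the upright tab on the blue tray's near left corner, the grip for peeling: 20 along x, 10 along y, standing 22 above the flange; this point is 11 above the flange's top. It lies 50 to -x, 38 to +y and 20 above the tray's centre. Axes as the tray's.
- blue_far (a point): The tray's far right corner, opposite the tab: corner of the flange's underside, at +62 in x and -62 in y of the tray's centre, 5 above it. It is at height 0.147 while that corner is seated. Axes as the tray's.
- yellow_center (a point): Centre of the yellow tray, same shape and size as the blue one, nested in the other stack (the stacks' centres are 150 apart along y). It is to stay seated there; height 0.142 while seated.
- stack_l (a joint): Lift of the grey trays beneath in the left (+y) stack, 118 x 118, in m; 0 is down; guided straight up, sinks back. Four nubs near its corners cling to the top tray's pan, about 2 N each, until that spot has risen about 7 mm. Tilting the tray about its far edge frees them two by two at about 4 N; a straight level pull needs about 8 N, but 5 N lifts these trays too.
- stack_r (a joint): The same for the right (-y) stack.
- scan_glass (a point): Centre of the dark green glass on top of the flat black scanner, 180 x 180 x 25, fixed on the bench to the right. Glass 130 square, its top at height 0.025. z up.
- bin: small open yellow bin, 100 x 140 x 70 (mm); a bystander, origin at the middle of its underside (or foot).
- bottle: closed white bottle with red cap, 60 across, 170 tall (mm); a bystander, origin at the middle of its underside (or foot).
- tape: roll of yellow marking tape lying flat, 100 across, 45 tall (mm); a bystander, origin at the middle of its underside (or foot).
- driver: screwdriver with orange handle, lying, about 200 long (mm); a bystander, origin at the middle of its underside (or foot).
- carton: small cardboard carton, heavy, does not budge, 120 x 100 x 80 (mm); a bystander, origin at the middle of its underside (or foot).

How it is judged:
On the way, in this order (a step that is already met when the one before it is completed fails the run):
1. the upper drawer is pulled out by at least 140 mm (value of joint cab_drawer0 above 0.14 m), for 0.2 s.
2. the blue tray's tab corner is raised (tray tilted by more than 0.1 rad) while the opposite corner is still within 7 mm of its seat (angle between blue_center's own z axis and vertical above 0.1 rad and height (world z) of blue_far below 0.154 m and height (world z) of blue_tab above 0.17 m), for 0.1 s.
At the end, for the whole second after the job is handed in: The gripper holds the blue tray still, level within 0.3 rad, its centre within 50 mm sideways of the glass centre and 85 to 230 mm above it, touching nothing else; the upper drawer is out over 120 mm; the yellow tray is seated within 8 mm; the trays beneath both are down within 6 mm (horizontal distance between blue_center and scan_glass below 0.05 m and z of blue_center in the frame of scan_glass between 0.085 and 0.23 m and angle between blue_center's own z axis and vertical below 0.3 rad and contact force between blue and the fingers above 1 N and contact force between blue and scanner below 0.1 N and linear speed of blue below 0.03 m/s and value of joint cab_drawer0 above 0.12 m and height (world z) of yellow_center between 0.134 and 0.15 m and value of joint each of stack_l, stack_r below 0.006 m); the arm keeps its last pose, push and grip.
It fails at once if the trays beneath are lifted along by more than 6 mm (not (value of joint stack_l below 0.006 m) or not (value of joint stack_r below 0.006 m)).
It fails at once if the yellow tray is lifted off its seat (more than 13 mm) (height (world z) of yellow_center above 0.155 m).
It fails at once if a bystander on the bench is displaced by more than 30 mm (distance of any of bin, bottle, tape, driver from where it was at the start of the episode above 0.03 m).
It also fails if it takes over 64 s, if anything falls off the work surface, if the arm or the gripper's body presses on something with over 40 N, if the wrist force passes 120 N, or if a joint passes its speed limit or range.

ROBOT

A 6-joint arm with a two-finger parallel gripper is mounted at the origin on the work surface. World frame = base frame: x ahead of the robot, y to its left, z up, the work surface at z = 0. Lengths are in m, angles in rad, forces in N, time in s.
With the tool pointing down it reaches from about 0.35 to 0.975 m from the base axis. Payload 17.4 kg.
Tool frame: the origin (TCP) lies between the finger pads; the fingertips stand 11 mm ahead of it and the grasp point (between the pads) lies 8 mm behind it; y points along the fingers, z is the direction in which the jaws open and shut, and the axes are right-handed (so a half turn about y gives the same grasp; the last joint's range is limited). The gripper opens to 85 mm and grips with 20 to 120 N. Pads are 22 mm wide; open, the fingers measure 114 mm over their backs; the gripper's body (76 mm by 85 mm) begins 54 mm behind the grasp point. The pads swing forward as they close: fully open they stand 13 mm farther back than shut.
Start: joints at [-1.265, 0.116, 1.442, -0, 1.584, -0.038], TCP at [0.228, -0.636, 0.242] pointing down, gripper open.
Joint ranges: [-2.83, 2.83], [-0.83, 2.19], [0.07, 2.5], [-1.14, 4.28], [0.01, 3], [-2.97, 2.97]. Speed limits (rad/s): [1.89, 1.89, 2.22, 3.14, 3.14, 3.14].

INTERFACE

Orientations are given as [roll, pitch, yaw] about the fixed x, y, z axes, in that order (R = Rz(yaw) Ry(pitch) Rx(roll)).
In Python, from bench import state, viewer, job_done gives the robot as it stands.
- The arm moves only by the tool jog_arm, never from a script. Its argument "series" is a list of rows, each an object of numbers: "tx", "ty", "tz": the shift along the tool's x, y, z in mm; "spin": the turn about the tool's y in rad. In form: [{"tx": .., "ty": .., "tz": .., "spin": ..}, ...]. A call has 1 to 5 rows; each row is the pose to reach, as a shift and turn from the pose measured when the call began, along the tool's axes at that moment; what a row does not reach only later rows make up. A row lasts 1/12 s, in which the tool goes at most 41.7 mm and 7.16 degrees, less where a joint would pass 70% of its speed; a pose out of reach is approached as far as the arm can. A call with a gripper value outside its range is refused whole. "fingers" is the opening, from 0 (shut) to 1 (fully open), set as the call begins (left out, the last holds). The fingers move at their own pace and stop on an object; the grip force is fixed at half the most. Time passes only in rows, so rows that repeat a pose let the fingers close. It gives the time, the measured TCP pose, the force and the opening at its end, in the units of the state.
- state(): the state, without advancing time (a new reading comes with each control period).
- viewer.snapshot(name): name is "scene" or "top" or "wrist"; returns a dict with "image" (420x560x3 uint8, blue, green, red), "fx", "fy", "cx", "cy" (pixels), "R" (3x3) and "t" (3): a world point X has camera coordinates R X + t. Camera axes: x right, y down, z forward; pixel columns grow to the right and rows downward; lengths in m; the calibration is good to about 2 mm. A picture is of the moment at which its call begins. There is no depth.
- job_done(): hands the job in, once; it reports no verdict.
The state is a dict: "time_s": time; "qpos": joint angles; "qvel": joint speeds; "tau": joint torques, N m; "tool_pos": TCP position; "tool_rot": TCP orientation; "contact_force": force on the tool from outside, world axes, zero at the start; "moment": the same for the moment, N m; "finger_gap": opening from 0.0 (shut) to 1.0 (fully open).
Only numpy, scipy, OpenCV 4.12 (cv2) and the standard library are available. Lean on these libraries where they do the work, as an engineer would, in place of code of your own. Each camera call takes 0.05 s, during which the arm holds its last target.

## Working session

There is one attempt and no reset: what is moved stays moved. The work goes in short steps, Python scripts to look and compute and a tool call to move; the robot and the scene stay as the last step left them, time stands still between calls to the robot, and variables do not carry over. Pictures are saved under pics/ and viewed, and the job is handed in when it is done.

Besides the shell and the picture viewer there is one more tool, called as name([rows], argument=value, ...), one row to a line, values as JSON. jog_arm: Moves the arm, as the interface text tells. Its arguments: {"type":"object","properties":{"series":{"type":"array"},"fingers":{"type":"number"}},"required":["series"]}

```bash
mkdir -p pics; ls; cat > h.py <<'E'
import numpy as np, cv2
from bench import state, viewer, job_done
def snap(n,f):
    s=viewer.snapshot(n); cv2.imwrite('pics/'+f+'.png',s['image']); return s
def K(s): return np.array([[s['fx'],0,s['cx']],[0,s['fy'],s['cy']],[0,0,1.]])
def ray(s,u,v):
    R=np.array(s['R']);t=np.array(s['t'])
    o=-R.T@t; d=R.T@np.array([(u-s['cx'])/s['fx'],(v-s['cy'])/s['fy'],1]); return o,d
def atz(s,u,v,z):
    o,d=ray(s,u,v); return o+d*(z-o[2])/d[2]
def proj(s,X):
    p=np.array(s['R'])@np.array(X)+np.array(s['t']); return np.array([s['fx']*p[0]/p[2]+s['cx'],s['fy']*p[1]/p[2]+s['cy']])
E
python3 - <<'E'
from h import *
import pickle
print(state())
S={n:snap(n,n+'0') for n in('scene','top','wrist')}
pickle.dump(S,open('s0.pkl','wb'))
for n in S: print(n,{k:np.round(v,3).tolist() for k,v in S[n].items() if k!='image'})
E
```

```text
pics
{'time_s': 0.0, 'qpos': array([-1.26479139e+00,  1.16517056e-01,  1.44227005e+00, -8.23102443e-06,
        1.58399437e+00, -3.78044340e-02]), 'qvel': array([ 0.00282774,  0.00069932, -0.00089707, -0.00143991,  0.00106345,
       -0.00113082]), 'tau': array([-7.37751379e-04, -7.31989789e+01, -6.32500291e+01, -6.76461536e-05,
        6.19005907e-03,  3.60839670e-05]), 'tool_pos': array([ 0.22746017, -0.6353352 ,  0.24153824]), 'tool_rot': array([-1.57198461e+00,  3.67075506e-05, -2.79778340e+00]), 'contact_force': array([-0.04148592, -0.21784052, -0.89440782]), 'moment': array([ 0.01708637, -0.03717909,  0.01386906]), 'finger_gap': 1.0001803320377842}
scene {'fx': 389.761, 'fy': 389.761, 'cx': 280.809, 'cy': 213.346, 'R': [[-0.74, 0.672, 0.015], [0.562, 0.631, -0.535], [-0.369, -0.388, -0.845]], 't': [0.454, -0.266, 1.718]}
top {'fx': 420.778, 'fy': 420.778, 'cx': 280.29, 'cy': 209.68, 'R': [[-0.016, -1.0, -0.002], [-0.997, 0.016, -0.079], [0.079, 0.0, -0.997]], 't': [-0.021, 0.593, 1.36]}
wrist {'fx': 294.397, 'fy': 294.397, 'cx': 277.579, 'cy': 208.315, 'R': [[0.337, -0.942, -0.003], [-0.91, -0.326, 0.257], [-0.243, -0.084, -0.966]], 't': [-0.675, -0.033, 0.379]}
```

View pics/scene0.png

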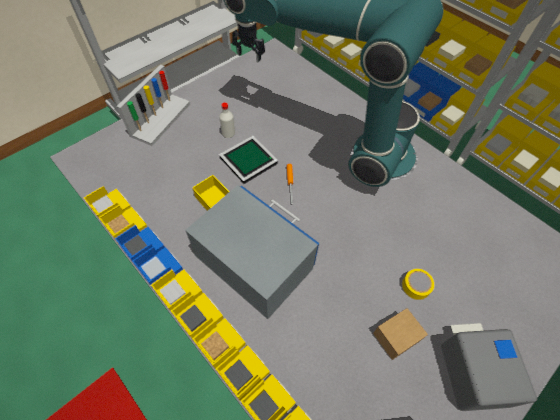

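View pics/top0.png

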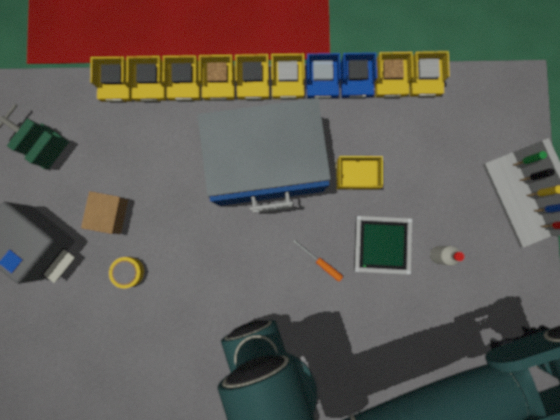

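View pics/wrist0.png

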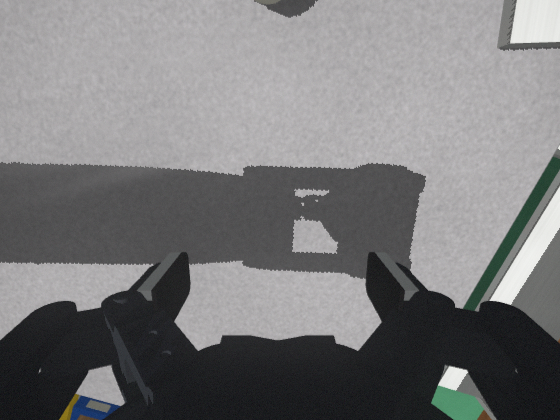

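The scene view shows the cabinet with its top closed, the handle at about (285,210), and the scanner at (248,158). In the top view the handle is near (272,203), the glass near (384,244), and the driver near (320,262). I'll zoom in to measure them.

```bash
python3 - <<'E'
import cv2
a=cv2.imread('pics/top0.png')[90:290,185:425]
cv2.imwrite('pics/t0z.png',cv2.resize(a,None,fx=3.3,fy=3,interpolation=cv2.INTER_CUBIC)[:600,:800])
a=cv2.imread('pics/scene0.png')[130:320,180:330]
cv2.imwrite('pics/s0z.png',cv2.resize(a,None,fx=3,fy=3,interpolation=cv2.INTER_CUBIC))
E
```

```text
(no output)
```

View pics/t0z.png

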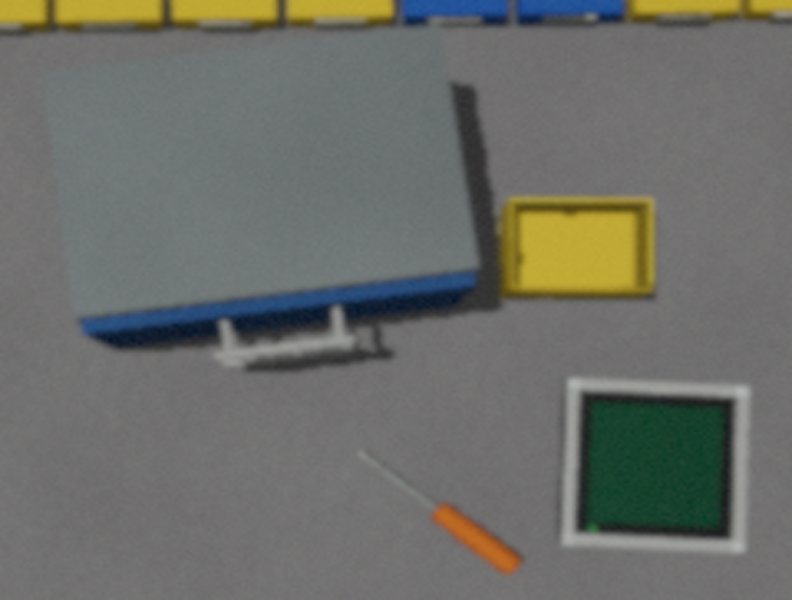

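View pics/s0z.png

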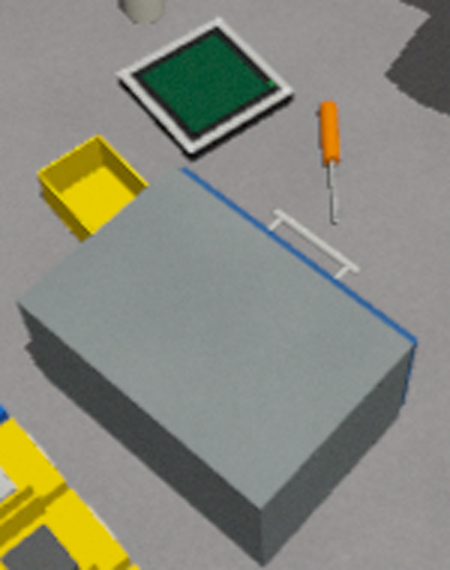

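```bash
python3 - <<'E'
from h import *
import pickle
S=pickle.load(open('s0.pkl','rb'))
s=lambda u,v:(u/3+180,v/3+130); t=lambda u,v:(u/3.3+185,v/3+90)
for nm,a,b,z in [('FR',(183,170),(478,270),.19),('FL',(415,342),(80,318),.19),('BL',(262,508),(45,75),.19),('BR',(20,303),(442,32),.19),
 ('hR',(277,213),(352,342),.152),('hL',(355,268),(220,355),.152),
 ('g1',(209,27),(733,403),.025),('g2',(274,84),(722,530),.025),('g3',(197,135),(583,525),.025),('g4',(137,78),(588,398),.025),
 ('tip',(335,222),(360,453),.01),('hnd',(327,103),(515,570),.015),('bin1',(147,186),(655,297),.07)]:
    A=atz(S['scene'],*s(*a),z);B=atz(S['top'],*t(*b),z)
    # triangulate
    Ps=[K(S[k])@np.c_[S[k]['R'],S[k]['t']] for k in('scene','top')]
    X=cv2.triangulatePoints(*Ps,np.array(s(*a))[:,None],np.array(t(*b))[:,None])[:,0];X=X[:3]/X[3]
    print(nm,A.round(4),B.round(4),X.round(3))
E
```

```text
FR [ 0.6636 -0.1578  0.19  ] [ 0.6637 -0.1755  0.19  ] [ 0.662 -0.173  0.176]
FL [0.6219 0.1851 0.19  ] [0.6226 0.1753 0.19  ] [0.621 0.179 0.182]
BL [0.8661 0.2148 0.19  ] [0.863 0.206 0.19 ] [0.865 0.21  0.179]
BR [ 0.9095 -0.1362  0.19  ] [ 0.9004 -0.1492  0.19  ] [ 0.907 -0.15   0.169]
hR [ 0.6045 -0.0581  0.152 ] [ 0.599  -0.0643  0.152 ] [ 0.6   -0.064  0.141]
hL [0.5882 0.0592 0.152 ] [0.5879 0.0553 0.152 ] [0.587 0.056 0.148]
g1 [ 0.4034 -0.4361  0.025 ] [ 0.5378 -0.4444  0.025 ] [ 0.509 -0.368  0.174]
g2 [ 0.404  -0.2913  0.025 ] [ 0.4005 -0.4281  0.025 ] [ 0.364 -0.425 -0.1  ]
g3 [ 0.5439 -0.2931  0.025 ] [ 0.408  -0.2916  0.025 ] [ 0.435 -0.355 -0.132]
g4 [ 0.5426 -0.4287  0.025 ] [ 0.5456 -0.3008  0.025 ] [ 0.57  -0.302  0.15 ]
tip [ 0.493  -0.0684  0.01  ] [ 0.4893 -0.0739  0.01  ] [ 0.489 -0.074  0.   ]
hnd [ 0.3654 -0.2217  0.015 ] [ 0.3599 -0.2247  0.015 ] [ 0.36  -0.226  0.006]
bin1 [ 0.6652 -0.2427  0.07  ] [ 0.6499 -0.36    0.07  ] [ 0.642 -0.361 -0.055]
```

```bash
cat >> h.py <<'E'
def go(x,y,z,yaw=None):
    s=state();p=s['tool_pos'];r,pi_,w=s['tool_rot']
    from scipy.spatial.transform import Rotation as Ro
    R=Ro.from_euler('xyz',[r,pi_,w]).as_matrix()
    d=R.T@(np.array([x,y,z])-p)*1000
    sp=0 if yaw is None else -((yaw-w+np.pi)%(2*np.pi)-np.pi)
    print('t',round(s['time_s'],2),'pos',p.round(4),'rot',np.round(s['tool_rot'],3),'F',s['contact_force'].round(2),'gap',round(s['finger_gap'],3))
    print('shift',d.round(1),'spin',round(sp,3))
E
python3 -c "
from h import *
go(.45,-.3,.26,-2.2);go(.595,-.002,.25,-1.453)"
```

```text
t 0.15 pos [ 0.2275 -0.6354  0.2417] rot [-1.572  0.    -2.798] F [-0.44 -0.3  -0.68] gap 0.998
shift [-322.6  -18.  -240.8] spin -0.598
t 0.15 pos [ 0.2275 -0.6354  0.2417] rot [-1.572  0.    -2.798] F [-0.44 -0.3  -0.68] gap 0.998
shift [-559.5   -7.8 -472.4] spin -1.345
```

jog_arm([
  {"tx": -32,"ty": -4,"tz": -24,"spin": -0.12},
  {"tx": -64,"ty": -8,"tz": -48,"spin": -0.24},
  {"tx": -96,"ty": -12,"tz": -72,"spin": -0.36},
  {"tx": -128,"ty": -16,"tz": -96,"spin": -0.48},
  {"tx": -160,"ty": -18,"tz": -120,"spin": -0.6},
], fingers=0.35)

```text
time_s: 0.57
tool_pos: [0.3383, -0.4669, 0.2602]
tool_rot: [-1.571, 0.0, -2.192]
contact_force: [1.7, -0.5, 0.4]
finger_gap: 0.353
```

```bash
python3 -c "
from h import *
go(.595,-.002,.25,-1.453)"
```

```text
t 0.57 pos [ 0.3383 -0.4669  0.2602] rot [-1.571  0.    -2.192] F [ 1.66 -0.52  0.4 ] gap 0.353
shift [-527.4   10.4  -61.9] spin -0.739
```

jog_arm([
  {"tx": -40,"ty": 0,"tz": -5,"spin": -0.1},
  {"tx": -80,"ty": 0,"tz": -9,"spin": -0.2},
  {"tx": -120,"ty": 0,"tz": -14,"spin": -0.3},
  {"tx": -160,"ty": 0,"tz": -18,"spin": -0.4},
  {"tx": -200,"ty": 0,"tz": -23,"spin": -0.5},
])

```text
time_s: 0.98
tool_pos: [0.4365, -0.289, 0.2602]
tool_rot: [-1.571, 0.001, -1.688]
contact_force: [0.6, -0.8, -0.1]
finger_gap: 0.349
```

```bash
python3 -c "
from h import *
go(.595,-.002,.25,-1.453)"
```

```text
t 0.98 pos [ 0.4365 -0.289   0.2602] rot [-1.571e+00  1.000e-03 -1.688e+00] F [ 0.65 -0.77 -0.07] gap 0.349
shift [-303.5   10.4  124. ] spin -0.235
```

jog_arm([
  {"tx": -36,"ty": 0,"tz": 15,"spin": -0.05},
  {"tx": -72,"ty": 0,"tz": 30,"spin": -0.1},
  {"tx": -108,"ty": 0,"tz": 45,"spin": -0.15},
  {"tx": -144,"ty": 0,"tz": 60,"spin": -0.2},
  {"tx": -180,"ty": 0,"tz": 75,"spin": -0.235},
])

```text
time_s: 1.4
tool_pos: [0.5324, -0.117, 0.2603]
tool_rot: [-1.571, 0.0, -1.45]
contact_force: [0.3, -0.3, -0.3]
finger_gap: 0.345
```

```bash
python3 -c "
from h import *
go(.595,-.002,.25,-1.453)"
```

```text
t 1.4 pos [ 0.5324 -0.117   0.2603] rot [-1.571  0.    -1.45 ] F [ 0.26 -0.29 -0.25] gap 0.345
shift [-106.6   10.4   76. ] spin 0.003
```

jog_arm([
  {"tx": -30,"ty": 3,"tz": 22},
  {"tx": -60,"ty": 6,"tz": 44},
  {"tx": -90,"ty": 8,"tz": 64},
  {"tx": -106.5,"ty": 10,"tz": 76},
  {"tx": -106.5,"ty": 10,"tz": 76},
])

```text
invalid input
```

```bash
python3 - <<'E'
from h import *
import pickle
S={n:snap(n,n+'1') for n in('scene','wrist')}
pickle.dump(S,open('s1.pkl','wb'))
go(.595,-.002,.25,-1.453)
for n in S:
  print(n,proj(S[n],[.595,-.002,.152]),[proj(S[n],np.array([.595,-.002,.152])+k*.06*np.array([-.118,.993,0])).round(1) for k in(-1,1)])
E
```

```text
t 1.5 pos [ 0.5335 -0.1148  0.2599] rot [-1.571  0.002 -1.446] F [ 0.03 -0.15 -0.61] gap 0.348
shift [-104.3   10.1   75. ] spin 0.007
scene [284.94111391 209.36541136] [array([272.2, 200. ]), array([298.1, 219. ])]
wrist [373.92169021  78.74938405] [array([367.2, 159.1]), array([381.6, -13.4])]
```

View pics/wrist1.png

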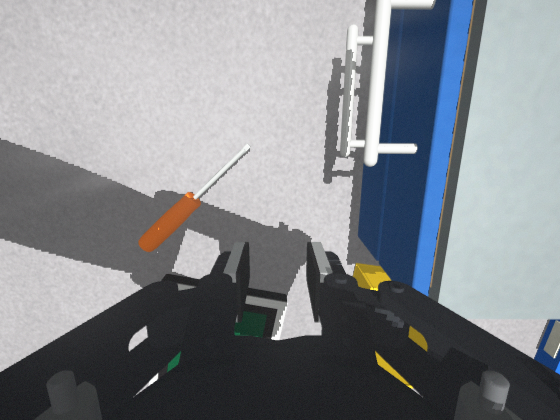

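View pics/scene1.png

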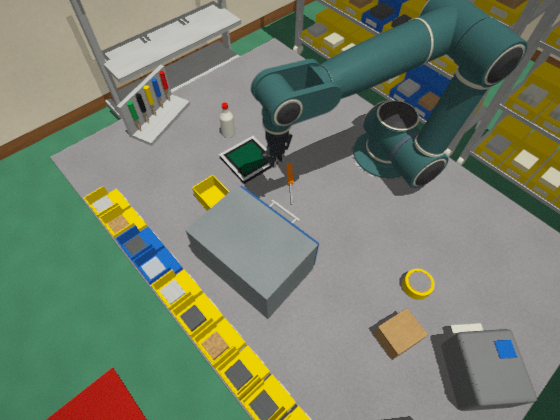

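The wrist view shows the handle's near end at (370,162), running up to (381,0). That matches my estimate, which projected to (367,159). The previous move was refused because it lacked spin.

jog_arm([
  {"tx": -30,"ty": 3,"tz": 22,"spin": 0},
  {"tx": -60,"ty": 6,"tz": 44,"spin": 0},
  {"tx": -90,"ty": 8,"tz": 65,"spin": 0},
  {"tx": -104,"ty": 10,"tz": 76,"spin": 0.007},
  {"tx": -104,"ty": 10,"tz": 76,"spin": 0.007},
])

```text
time_s: 1.92
tool_pos: [0.5969, 0.0004, 0.2489]
tool_rot: [-1.572, 0.003, -1.451]
contact_force: [0.7, -0.2, 0.0]
finger_gap: 0.351
```

```bash
python3 - <<'E'
from h import *
S={n:snap(n,n+'2') for n in('wrist',)}
go(.596,-.002,.152,-1.453)
for n in S:
  print(n,proj(S[n],[.595,-.002,.152]),[proj(S[n],np.array([.595,-.002,.152])+k*.06*np.array([-.118,.993,0])).round(1) for k in(-1,1)])
E
```

```text
t 1.97 pos [ 0.5963 -0.0011  0.2492] rot [-1.572  0.002 -1.452] F [ 0.48 -0.23 -0.04] gap 0.347
shift [ 1.  97.2 -0.2] spin 0.001
wrist [273.94582835 215.39615971] [array([274.1, 282.6]), array([273.8, 139. ])]
```

View pics/wrist2.png

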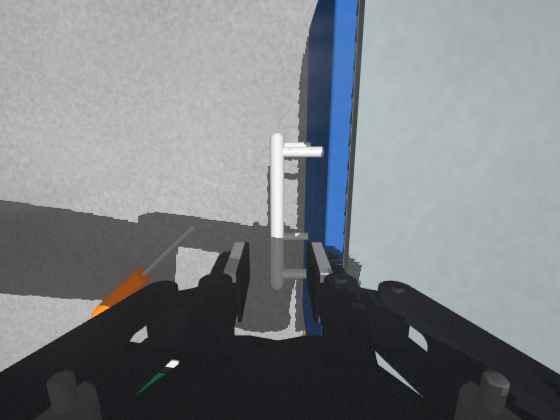

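The bar runs (277,135) to (277,288), centred between the fingers. I'll descend now.

jog_arm([
  {"tx": 0,"ty": 30,"tz": 0,"spin": 0},
  {"tx": 0,"ty": 55,"tz": 0,"spin": 0},
  {"tx": 0,"ty": 75,"tz": 0,"spin": 0},
  {"tx": 0,"ty": 85,"tz": 0,"spin": 0},
  {"tx": 0,"ty": 95,"tz": 0,"spin": 0},
])

```text
time_s: 2.38
tool_pos: [0.5957, -0.0019, 0.1537]
tool_rot: [-1.573, 0.002, -1.453]
contact_force: [0.5, -0.0, 1.4]
finger_gap: 0.347
```

jog_arm([
  {"tx": 0,"ty": 2,"tz": 0,"spin": 0},
  {"tx": 0,"ty": 2,"tz": 0,"spin": 0},
  {"tx": 0,"ty": 2,"tz": 0,"spin": 0},
  {"tx": 0,"ty": 2,"tz": 0,"spin": 0},
], fingers=0)

```text
time_s: 2.72
tool_pos: [0.5955, -0.0025, 0.1516]
tool_rot: [-1.573, 0.001, -1.453]
contact_force: [-0.6, -6.0, -10.6]
finger_gap: 0.099
```

jog_arm([
  {"tx": 0,"ty": 0,"tz": -10,"spin": 0},
  {"tx": 0,"ty": 0,"tz": -30,"spin": 0},
  {"tx": 0,"ty": 0,"tz": -50,"spin": 0},
  {"tx": 0,"ty": 0,"tz": -70,"spin": 0},
  {"tx": 0,"ty": 0,"tz": -90,"spin": 0},
])

```text
time_s: 3.13
tool_pos: [0.505, -0.0133, 0.1516]
tool_rot: [-1.574, 0.001, -1.453]
contact_force: [2.9, -4.7, -10.4]
finger_gap: 0.1
```

jog_arm([
  {"tx": 0,"ty": 0,"tz": -20,"spin": 0},
  {"tx": 0,"ty": 0,"tz": -40,"spin": 0},
  {"tx": 0,"ty": 0,"tz": -60,"spin": 0},
  {"tx": 0,"ty": 0,"tz": -76,"spin": 0},
  {"tx": 0,"ty": 0,"tz": -82,"spin": 0},
])

```text
time_s: 3.55
tool_pos: [0.4216, -0.0234, 0.1517]
tool_rot: [-1.574, -0.0, -1.453]
contact_force: [2.8, -4.5, -17.8]
finger_gap: 0.102
```

jog_arm([
  {"tx": 0,"ty": 0,"tz": 0,"spin": 0},
  {"tx": 0,"ty": 0,"tz": 0,"spin": 0},
])

```text
time_s: 3.72
tool_pos: [0.4212, -0.0235, 0.1516]
tool_rot: [-1.574, -0.0, -1.453]
contact_force: [-0.1, -2.6, -13.8]
finger_gap: 0.1
```

```bash
python3 - <<'E'
from h import *
S={n:snap(n,n+'3') for n in('scene',)}
go(.596,-.002,.152,-1.453)
E
```

```text
t 3.77 pos [ 0.4215 -0.0234  0.1516] rot [-1.574 -0.    -1.453] F [  0.06  -3.19 -14.05] gap 0.099
shift [ -0.8  -1.  175.8] spin -0.0
```

View pics/scene3.png

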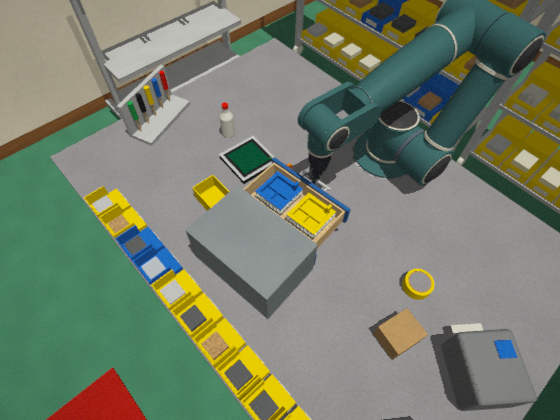

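The drawer is out by about 0.175 m. The blue tray is in the right stack, around (277,190), and the yellow in the left, around (313,213).

jog_arm([
  {"tx": 0,"ty": 0,"tz": 0,"spin": 0},
  {"tx": 0,"ty": 0,"tz": 0,"spin": 0},
  {"tx": 0,"ty": 0,"tz": 0,"spin": 0},
], fingers=0.35)

```text
time_s: 4.02
tool_pos: [0.4225, -0.0233, 0.1528]
tool_rot: [-1.572, -0.0, -1.453]
contact_force: [0.0, 0.4, -0.5]
finger_gap: 0.35
```

jog_arm([
  {"tx": 0,"ty": -20,"tz": 0,"spin": 0},
  {"tx": 0,"ty": -60,"tz": 0,"spin": 0},
  {"tx": 0,"ty": -100,"tz": 0,"spin": 0},
  {"tx": 0,"ty": -130,"tz": 0,"spin": 0},
  {"tx": 0,"ty": -145,"tz": 0,"spin": 0},
])

```text
time_s: 4.43
tool_pos: [0.4235, -0.0231, 0.3028]
tool_rot: [-1.567, -0.001, -1.453]
contact_force: [1.0, -0.3, 0.4]
finger_gap: 0.352
```

```bash
python3 - <<'E'
from h import *
import pickle
S={n:snap(n,n+'4') for n in('scene','top','wrist')}
pickle.dump(S,open('s4.pkl','wb'))
go(.596,-.002,.152,-1.453)
cv2.imwrite('pics/s4z.png',cv2.resize(S['scene']['image'][150:270,225:365],None,fx=5,fy=5,interpolation=cv2.INTER_CUBIC))
cv2.imwrite('pics/t4z.png',cv2.resize(S['top']['image'][170:290,190:350],None,fx=5,fy=5,interpolation=cv2.INTER_CUBIC))
E
```

```text
t 4.58 pos [ 0.4232 -0.0231  0.2987] rot [-1.570e+00 -1.000e-03 -1.453e+00] F [-0.03  0.07 -0.59] gap 0.351
shift [ -0.7 146.7 174. ] spin 0.0
```

View pics/s4z.png

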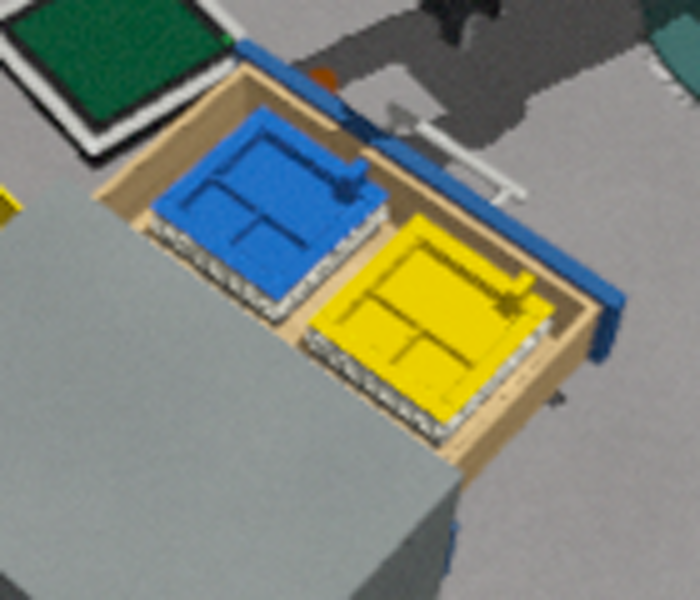

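View pics/t4z.png

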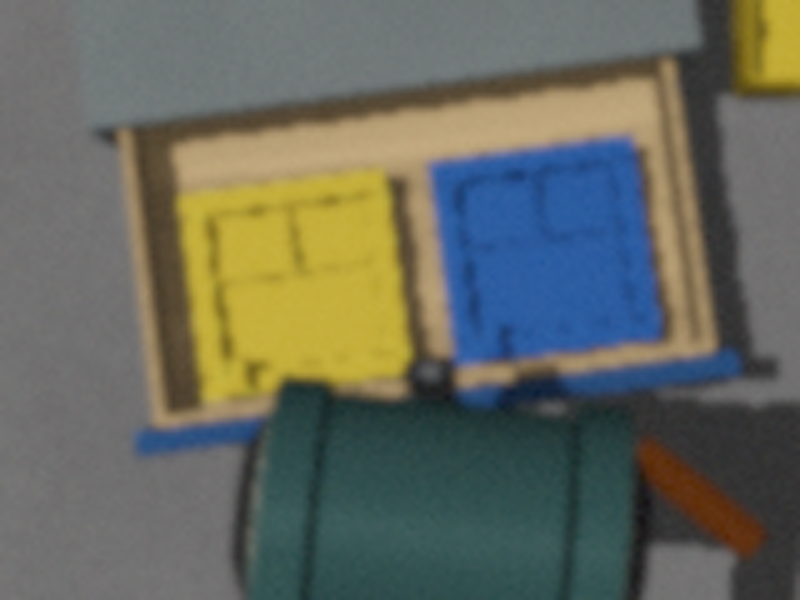

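View pics/wrist4.png

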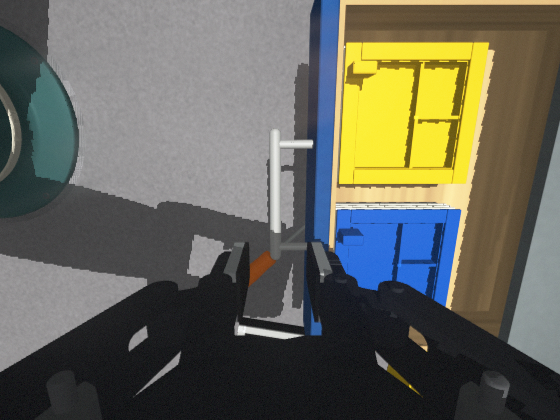

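```bash
python3 - <<'E'
from h import *
import pickle
S=pickle.load(open('s4.pkl','rb'))
s=lambda u,v:((u+.5)/5+225-.5,(v+.5)/5+150-.5); t=lambda u,v:((u+.5)/5+190-.5,(v+.5)/5+170-.5)
A=[];B=[]
for nm,a,b in [('NR',(265,105),(663,340)),('NL',(388,197),(458,363)),('FL',(278,300),(430,162)),('FR',(152,205),(633,140))]:
    A.append(atz(S['scene'],*s(*a),.151));B.append(atz(S['top'],*t(*b),.151))
    print(nm,A[-1].round(4),B[-1].round(4))
print(np.mean(A,0),np.mean(B,0))
W=[atz(S['wrist'],u,v,.151) for u,v in [(336,208),(461,208)]];print(W)
print('tab wrist top', [atz(S['wrist'],u,v,.173).round(4) for u,v in [(337,227),(362,227),(362,237),(337,235)]])
print('tab scene top', [atz(S['scene'],*s(u,v),.173).round(4) for u,v in [(332,180),(365,158),(372,165)]])
E
python3 - <<'E'
import cv2
a=cv2.imread('pics/wrist4.png')[190:310,300:480]
cv2.imwrite('pics/w4z.png',cv2.resize(a,None,fx=4,fy=4,interpolation=cv2.INTER_CUBIC))
E
```

```text
NR [ 0.4978 -0.1487  0.151 ] [ 0.4975 -0.1531  0.151 ]
NL [ 0.4877 -0.0258  0.151 ] [ 0.4858 -0.0312  0.151 ]
FL [ 0.6077 -0.0128  0.151 ] [ 0.6058 -0.0164  0.151 ]
FR [ 0.6208 -0.1344  0.151 ] [ 0.6171 -0.138   0.151 ]
[ 0.55349485 -0.08042527  0.151     ] [ 0.55154722 -0.0846766   0.151     ]
[array([ 0.48361606, -0.02659706,  0.151     ]), array([ 0.60669567, -0.01211553,  0.151     ])]
tab wrist top [array([ 0.4824, -0.0392,  0.173 ]), array([ 0.5054, -0.0365,  0.173 ]), array([ 0.5073, -0.0462,  0.173 ]), array([ 0.4837, -0.047 ,  0.173 ])]
tab scene top [array([ 0.5195, -0.0528,  0.173 ]), array([ 0.4881, -0.0514,  0.173 ]), array([ 0.4887, -0.0434,  0.173 ])]
```

View pics/w4z.png

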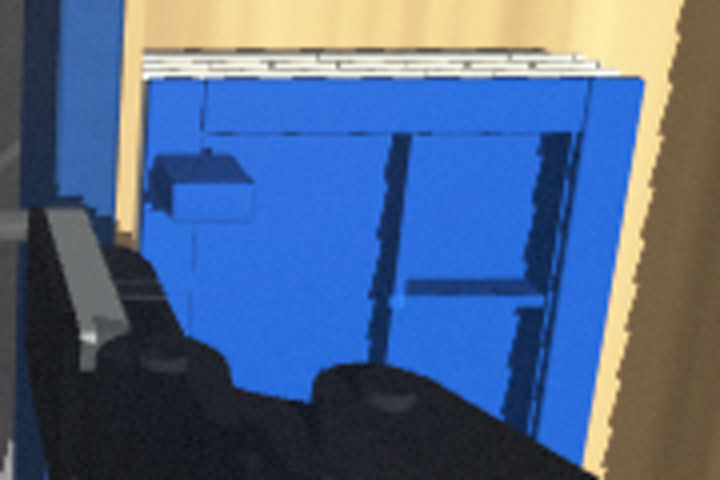

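```bash
python3 - <<'E'
from h import *
import pickle
S=pickle.load(open('s4.pkl','rb'))
print([atz(S['wrist'],(u+.5)/4+299.5,(v+.5)/4+189.5,.173).round(4) for u,v in [(173,183),(252,183),(252,220),(173,220),(212,201)]])
print(proj(S['scene'],[.498,-.05,.173]),proj(S['top'],[.498,-.05,.173]))
go(.4975,-.051,.23,.118)
go(.4975,-.051,.23,.118-np.pi)
E
```

```text
[array([ 0.4892, -0.0467,  0.173 ]), array([ 0.5076, -0.0446,  0.173 ]), array([ 0.5093, -0.0537,  0.173 ]), array([ 0.4908, -0.0559,  0.173 ]), array([ 0.4991, -0.0501,  0.173 ])]
[295.8701106  182.88326893] [287.57833405 237.88290488]
t 4.58 pos [ 0.4232 -0.0231  0.2987] rot [-1.570e+00 -1.000e-03 -1.453e+00] F [-0.03  0.07 -0.59] gap 0.351
shift [36.4 68.7 70.5] spin -1.571
t 4.58 pos [ 0.4232 -0.0231  0.2987] rot [-1.570e+00 -1.000e-03 -1.453e+00] F [-0.03  0.07 -0.59] gap 0.351
shift [36.4 68.7 70.5] spin 1.571
```

The blue tab's top centre measures (0.499,-0.050), against (0.498,-0.0505) predicted from the tray's corners. I'll grip it across its 10 mm width. I'll take only a small patch near the top inner edge so the tray can pivot in the grip.

```bash
python3 -c "
from h import *
go(.513,-.0485,.24,.115-np.pi)"
```

```text
t 4.58 pos [ 0.4232 -0.0231  0.2987] rot [-1.570e+00 -1.000e-03 -1.453e+00] F [-0.03  0.07 -0.59] gap 0.351
shift [35.8 58.7 86.2] spin 1.574
```

jog_arm([
  {"tx": 0,"ty": 0,"tz": 20,"spin": 0.12},
  {"tx": 10,"ty": 0,"tz": 40,"spin": 0.24},
  {"tx": 20,"ty": 0,"tz": 60,"spin": 0.36},
  {"tx": 30,"ty": 0,"tz": 75,"spin": 0.48},
  {"tx": 36,"ty": 0,"tz": 86,"spin": 0.6},
], fingers=0.45)

```text
time_s: 5.0
tool_pos: [0.5139, -0.0492, 0.2965]
tool_rot: [-1.573, -0.001, -2.059]
contact_force: [0.7, 0.2, -0.5]
finger_gap: 0.453
```

jog_arm([
  {"tx": 0,"ty": 0,"tz": 0,"spin": 0.12},
  {"tx": 0,"ty": 0,"tz": 0,"spin": 0.24},
  {"tx": 0,"ty": 10,"tz": 0,"spin": 0.36},
  {"tx": 0,"ty": 20,"tz": 0,"spin": 0.48},
  {"tx": 0,"ty": 30,"tz": 0,"spin": 0.6},
])

```text
time_s: 5.42
tool_pos: [0.5136, -0.0491, 0.2642]
tool_rot: [-1.573, -0.004, -2.665]
contact_force: [0.9, -0.4, -0.3]
finger_gap: 0.448
```

```bash
python3 -c "
from h import *
go(.513,-.0485,.24,.115-np.pi)"
```

```text
t 5.42 pos [ 0.5136 -0.0491  0.2642] rot [-1.573 -0.004 -2.665] F [ 0.92 -0.39 -0.34] gap 0.448
shift [ 0.1 24.2 -0.8] spin 0.362
```

jog_arm([
  {"tx": 0,"ty": 8,"tz": 0,"spin": 0.12},
  {"tx": 0,"ty": 16,"tz": 0,"spin": 0.24},
  {"tx": 0,"ty": 24,"tz": -1,"spin": 0.362},
  {"tx": 0,"ty": 24,"tz": -1,"spin": 0.362},
])

```text
time_s: 5.75
tool_pos: [0.5122, -0.048, 0.237]
tool_rot: [-1.573, -0.008, -3.033]
contact_force: [0.6, -0.3, 0.3]
finger_gap: 0.448
```

```bash
python3 - <<'E'
from h import *
import pickle
S={n:snap(n,n+'5') for n in('wrist','scene')}
pickle.dump(S,open('s5.pkl','wb'))
go(.513,-.0485,.177,.115-np.pi)
print(proj(S['wrist'],[.499,-.05,.173]),proj(S['wrist'],[.487,-.027,.151]))
cv2.imwrite('pics/s5z.png',cv2.resize(S['scene']['image'][150:270,225:365],None,fx=5,fy=5,interpolation=cv2.INTER_CUBIC))
E
```

```text
t 5.85 pos [ 0.5128 -0.0482  0.2392] rot [-1.572 -0.006 -3.022] F [ 0.12 -0.32  0.36] gap 0.445
shift [-0.6 62.2  0.4] spin 0.005
[277.4478094  244.62745792] [247.00430607 245.02076416]
```

View pics/wrist5.png

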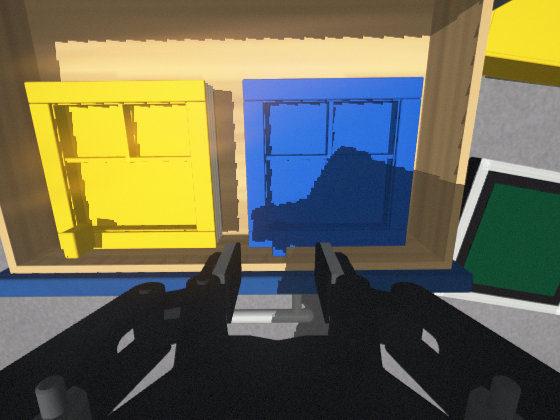

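View pics/s5z.png

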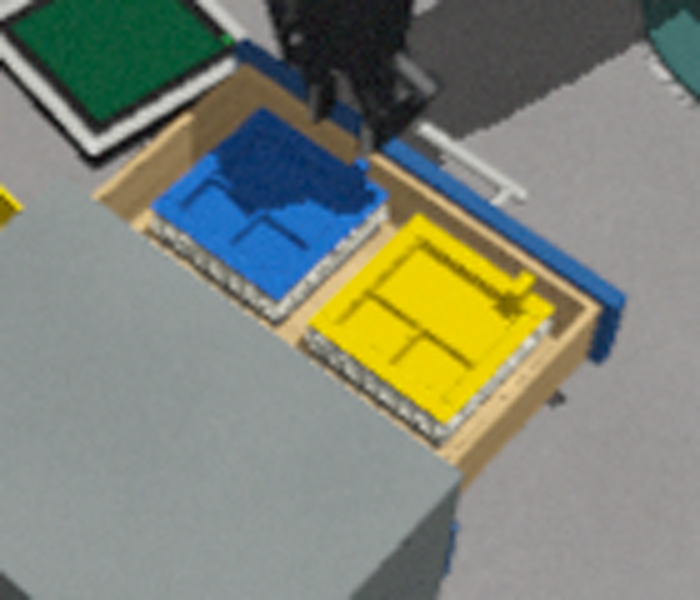

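```bash
python3 - <<'E'
import cv2
a=cv2.imread('pics/wrist5.png')[200:300,220:360]
cv2.imwrite('pics/w5z.png',cv2.resize(cv2.convertScaleAbs(a,alpha=2),None,fx=5,fy=5,interpolation=cv2.INTER_CUBIC))
E
```

```text
(no output)
```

View pics/w5z.png

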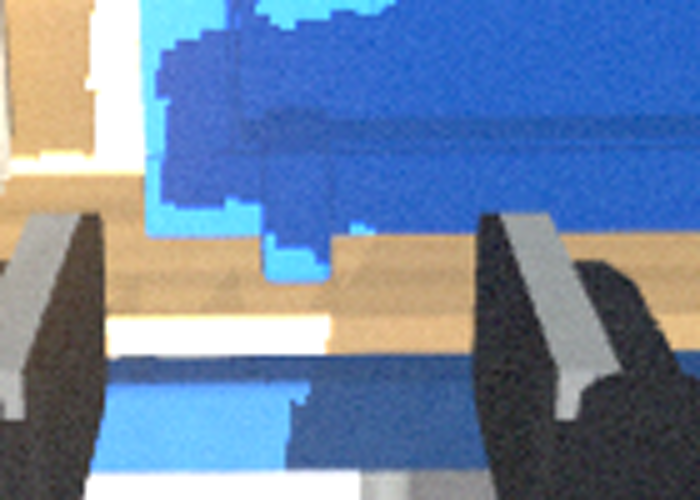

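The tab spans u of about 272.5 to 286, with its near edge at v of about 256. That agrees with the prediction to within 2 px. Descending.

jog_arm([
  {"tx": 0,"ty": 20,"tz": 1,"spin": 0.005},
  {"tx": 0,"ty": 38,"tz": 1,"spin": 0.005},
  {"tx": 0,"ty": 52,"tz": 1,"spin": 0.005},
  {"tx": -0.5,"ty": 63,"tz": 1,"spin": 0.005},
  {"tx": -0.5,"ty": 63,"tz": 1,"spin": 0.005},
])

```text
time_s: 6.27
tool_pos: [0.5124, -0.049, 0.174]
tool_rot: [-1.573, -0.008, -3.025]
contact_force: [0.7, -0.3, -0.7]
finger_gap: 0.453
```

```bash
python3 - <<'E'
from h import *
S={n:snap(n,n+'6') for n in('wrist','scene')}
go(.513,-.0485,.177,.115-np.pi)
cv2.imwrite('pics/s6z.png',cv2.resize(S['scene']['image'][150:270,225:365],None,fx=5,fy=5,interpolation=cv2.INTER_CUBIC))
E
```

```text
t 6.37 pos [ 0.5131 -0.0491  0.1766] rot [-1.572 -0.006 -3.026] F [-0.16 -1.38  0.02] gap 0.45
shift [ 0.1 -0.4 -0.6] spin 0.001
```

View pics/wrist6.png

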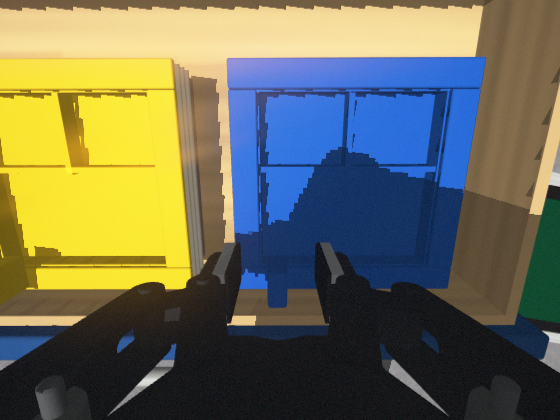

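View pics/s6z.png

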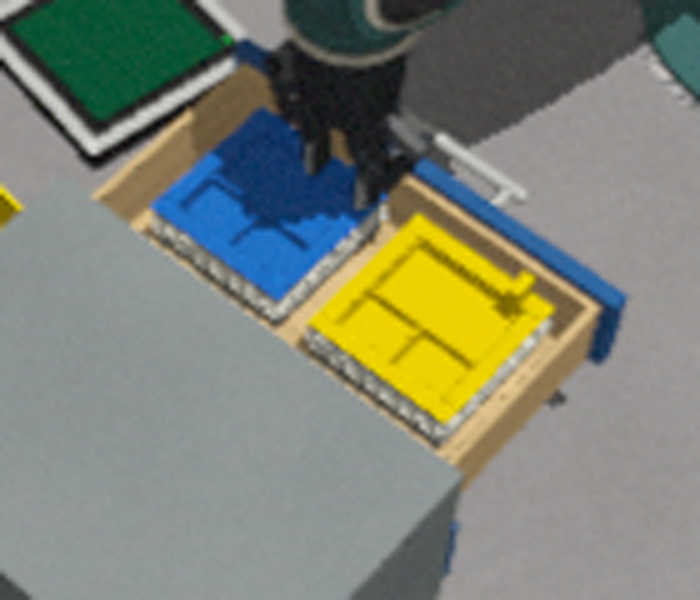

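The tab, around (277,285), sits midway between the pads at u of about 240 and 317. Closing now.

jog_arm([
  {"tx": 0,"ty": 0,"tz": 0,"spin": 0},
  {"tx": 0,"ty": 0,"tz": 0,"spin": 0},
  {"tx": 0,"ty": 0,"tz": 0,"spin": 0},
  {"tx": 0,"ty": 0,"tz": 0,"spin": 0},
  {"tx": 0,"ty": 0,"tz": 0,"spin": 0},
], fingers=0)

```text
time_s: 6.78
tool_pos: [0.5135, -0.0491, 0.1776]
tool_rot: [-1.572, -0.004, -3.026]
contact_force: [-1.0, 0.3, 6.0]
finger_gap: 0.071
```

```bash
python3 - <<'E'
from h import *
S={n:snap(n,n+'7') for n in('wrist','scene')}
go(.513,-.0485,.177,.115-np.pi)
cv2.imwrite('pics/s7z.png',cv2.resize(S['scene']['image'][150:270,225:365],None,fx=5,fy=5,interpolation=cv2.INTER_CUBIC))
E
```

```text
t 6.88 pos [ 0.5135 -0.0491  0.1776] rot [-1.572 -0.004 -3.026] F [ 0.75 -0.22  5.8 ] gap 0.069
shift [ 0.4  0.6 -0.7] spin 0.001
```

View pics/wrist7.png

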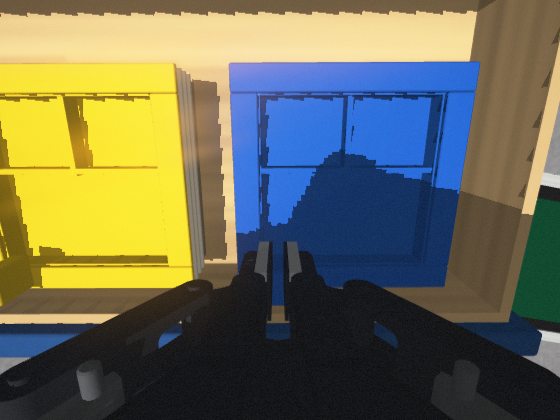

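View pics/s7z.png

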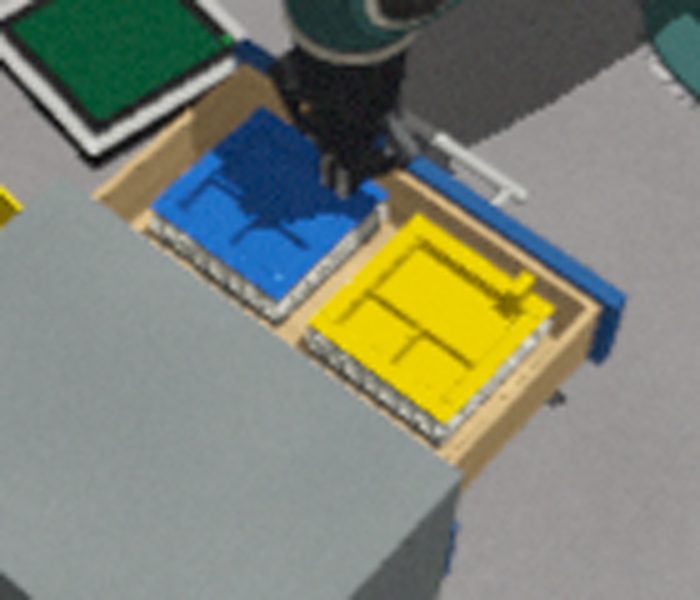

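jog_arm([
  {"tx": 0,"ty": -1,"tz": 0,"spin": 0},
  {"tx": 0,"ty": -2,"tz": 0,"spin": 0},
  {"tx": 0,"ty": -3,"tz": 0,"spin": 0},
  {"tx": 0,"ty": -3,"tz": 0,"spin": 0},
])

```text
time_s: 7.22
tool_pos: [0.5135, -0.0491, 0.1807]
tool_rot: [-1.572, -0.004, -3.026]
contact_force: [-0.2, 0.3, -0.8]
finger_gap: 0.063
```

```bash
python3 - <<'E'
from h import *
S={n:snap(n,n+'8') for n in('wrist','scene')}
go(.513,-.0485,.177,.115-np.pi)
cv2.imwrite('pics/s8z.png',cv2.resize(S['scene']['image'][150:270,225:365],None,fx=5,fy=5,interpolation=cv2.INTER_CUBIC))
E
```

```text
t 7.32 pos [ 0.5135 -0.049   0.1807] rot [-1.572 -0.004 -3.026] F [ 0.18  0.36 -1.55] gap 0.067
shift [ 0.4  3.7 -0.6] spin 0.001
```

View pics/wrist8.png

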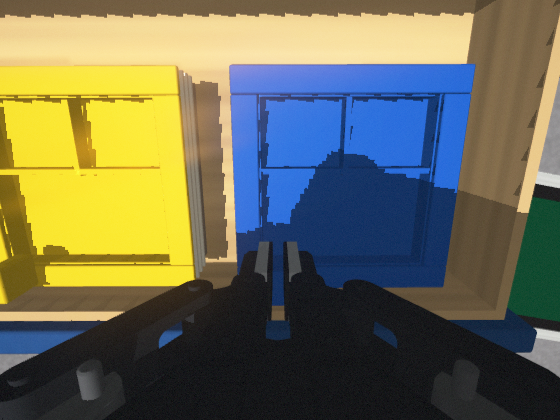

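View pics/s8z.png

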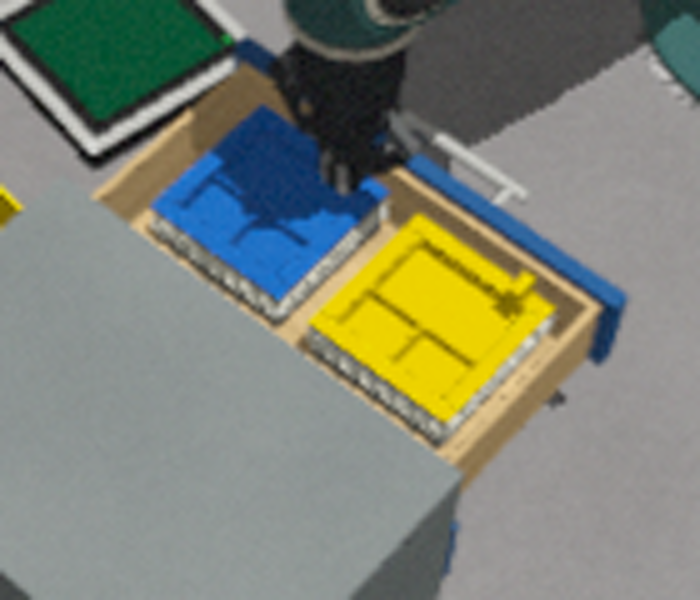

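jog_arm([
  {"tx": 0,"ty": -1,"tz": 0,"spin": 0},
  {"tx": 0,"ty": -2,"tz": 0,"spin": 0},
  {"tx": 0,"ty": -2,"tz": 0,"spin": 0},
])

```text
time_s: 7.57
tool_pos: [0.5136, -0.0491, 0.183]
tool_rot: [-1.572, -0.004, -3.026]
contact_force: [-0.3, -0.8, -0.9]
finger_gap: 0.065
```

```bash
cat >> h.py <<'E'
def look(k):
    S={n:snap(n,n+str(k)) for n in('wrist','scene')}
    go(.513,-.0485,.177,.115-np.pi)
    a=S['scene']['image'][150:270,225:365]
    b=S['wrist']['image'][30:320,200:560]
    cv2.imwrite('pics/m%s.png'%k,np.hstack([cv2.resize(a,(420,360),interpolation=cv2.INTER_CUBIC),cv2.resize(b,(375,360),interpolation=cv2.INTER_CUBIC)]))
    # blue far edge column scan in wrist
    c=S['wrist']['image'].astype(int)
    for u in (240,300,400,455):
        col=c[:,u]; m=(col[:,0]-col[:,2]>40)&(col[:,0]>60); print(u,'far edge row',np.argmax(m[20:])+20, end='; ')
    for C in ([.607,-.014,.151],[.619,-.136,.151],[.4975,-.151,.151]): print(proj(S['wrist'],C).round(1),end=' ')
    print()
E
python3 -c "
from h import *
look(9)"
```

```text
t 7.67 pos [ 0.5136 -0.0491  0.183 ] rot [-1.572 -0.004 -3.026] F [-0.77 -0.41  0.1 ] gap 0.062
shift [ 0.5  6.  -0.6] spin 0.001
240 far edge row 66; 300 far edge row 66; 400 far edge row 66; 455 far edge row 66; [228.6  66.4] [469.7  70.9] [437.3 286.6]
```

View pics/m9.png

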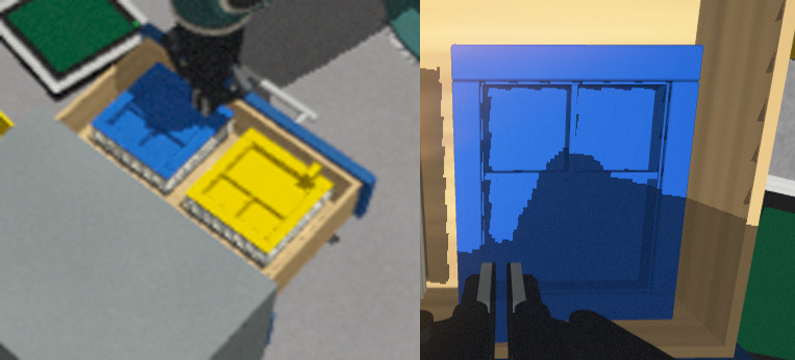

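```bash
python3 - <<'E'
import cv2,numpy as np
L=[]
for k in (7,8,9):
    a=cv2.imread('pics/wrist%d.png'%k)[230:350,235:325]
    L.append(cv2.resize(cv2.convertScaleAbs(a,alpha=2.2),None,fx=2.9,fy=4,interpolation=cv2.INTER_CUBIC))
cv2.imwrite('pics/w789.png',np.hstack(L))
E
```

```text
(no output)
```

View pics/w789.png

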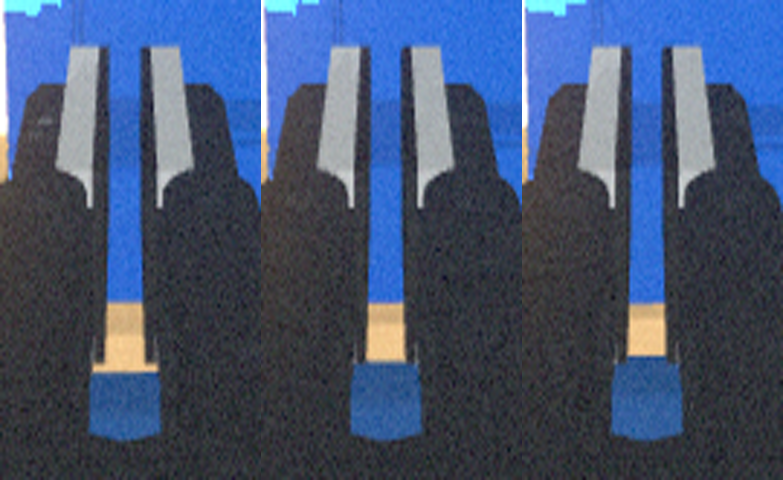

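```bash
python3 - <<'E'
from h import *
s=viewer.snapshot('wrist')
R=np.array(s['R']);t=np.array(s['t']);
tp=np.array([.4892,-.0515,.173])
for dz in (0,.0023,.0053,.0066): # camera lower by dz -> point higher
    print(dz,'static tab near top edge',proj(s,tp+[0,0,dz]).round(1),'near flange edge at right',proj(s,[.4965,-.14,.151+dz]).round(1),'far',proj(s,[.613,-.075,.151+dz]).round(1))
for k in (6,7,8,9):
    im=cv2.imread('pics/wrist%d.png'%k).astype(int)
    def run(u,lo,hi):
        c=im[lo:hi,u]; d=np.diff(c[:,0]-c[:,2]); i=np.argsort(d)[:1]; return int(i[0])+lo, int(d[i[0]])
    print(k,'tab',[run(u,292,320) for u in (275,277,279)],'near edge',[run(u,270,300) for u in (410,425)],'far',[int(np.argmax(im[20:,u,0]-im[20:,u,2]>40))+20 for u in (300,400)])
E
```

```text
0 static tab near top edge [275.2 302. ] near flange edge at right [419.5 286.2] far [349.2  68.7]
0.0023 static tab near top edge [275.2 304.5] near flange edge at right [421.2 288.2] far [350.3  67.8]
0.0053 static tab near top edge [275.1 307.8] near flange edge at right [423.5 290.8] far [351.8  66.6]
0.0066 static tab near top edge [275.1 309.2] near flange edge at right [424.6 291.9] far [352.4  66.1]
6 tab [(307, -71), (307, -75), (307, -74)] near edge [(282, -46), (288, -59)] far [58, 57]
7 tab [(305, -59), (305, -65), (305, -61)] near edge [(286, -63), (286, -71)] far [63, 62]
8 tab [(305, -76), (305, -78), (305, -76)] near edge [(286, -57), (286, -59)] far [65, 64]
9 tab [(305, -65), (305, -70), (305, -67)] near edge [(287, -66), (287, -63)] far [66, 66]
```

Comparing frames 7 and 9, the tab and near edge rise with the tool while the far edge stays put. So the tray is tilting and peeling. I'll continue.

jog_arm([
  {"tx": -0.3,"ty": -1.3,"tz": 0,"spin": 0},
  {"tx": -0.6,"ty": -2.6,"tz": 0,"spin": 0},
  {"tx": -1,"ty": -4,"tz": 0,"spin": 0},
  {"tx": -1,"ty": -4,"tz": 0,"spin": 0},
])

```text
time_s: 8.05
tool_pos: [0.5147, -0.049, 0.1874]
tool_rot: [-1.571, -0.004, -3.026]
contact_force: [-0.6, 1.2, -0.8]
finger_gap: 0.068
```

```bash
python3 -c "
from h import *
look(10)"
```

```text
t 8.15 pos [ 0.5146 -0.049   0.1871] rot [-1.572 -0.004 -3.026] F [-0.83  0.7   0.16] gap 0.063
shift [ 1.5 10.1 -0.7] spin 0.001
240 far edge row 71; 300 far edge row 71; 400 far edge row 71; 455 far edge row 71; [230.1  70.7] [464.   75.1] [433.4 284.7]
```

View pics/m10.png

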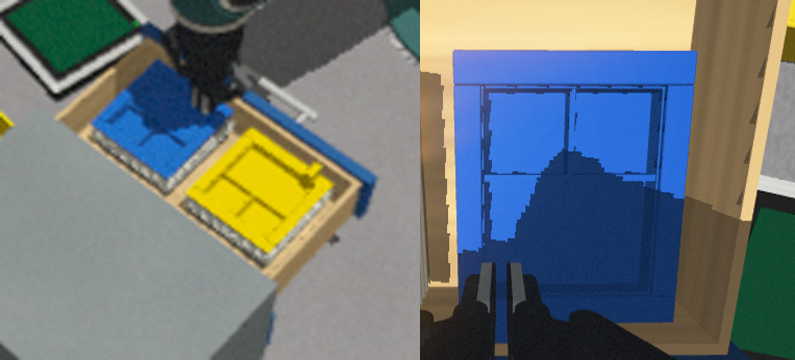

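jog_arm([
  {"tx": -0.3,"ty": -1.3,"tz": 0,"spin": 0},
  {"tx": -0.6,"ty": -2.6,"tz": 0,"spin": 0},
  {"tx": -1,"ty": -4,"tz": 0,"spin": 0},
  {"tx": -1,"ty": -4,"tz": 0,"spin": 0},
])

```text
time_s: 8.48
tool_pos: [0.5157, -0.0489, 0.1914]
tool_rot: [-1.571, -0.004, -3.026]
contact_force: [-0.2, 0.0, -0.5]
finger_gap: 0.068
```

```bash
python3 -c "
from h import *
look(11)"
```

```text
t 8.58 pos [ 0.5156 -0.0489  0.1912] rot [-1.571 -0.004 -3.026] F [-0.14  0.27 -1.84] gap 0.067
shift [ 2.5 14.2 -0.7] spin 0.001
240 far edge row 75; 300 far edge row 75; 400 far edge row 75; 455 far edge row 75; [231.3  74.1] [459.   78.4] [429.9 282.9]
```

View pics/m11.png

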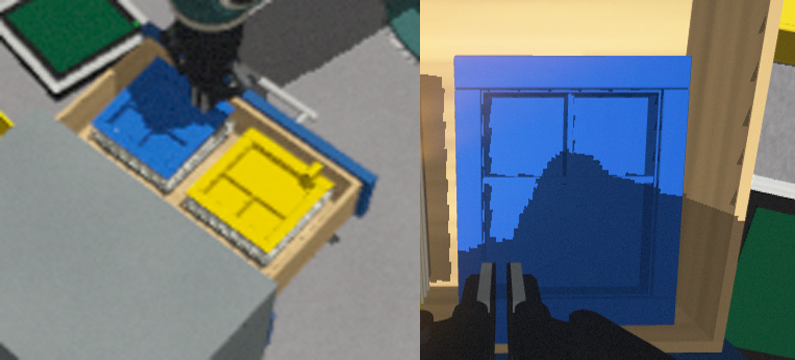

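jog_arm([
  {"tx": -0.3,"ty": -1.3,"tz": 0,"spin": 0},
  {"tx": -0.6,"ty": -2.6,"tz": 0,"spin": 0},
  {"tx": -1,"ty": -4,"tz": 0,"spin": 0},
  {"tx": -1,"ty": -4,"tz": 0,"spin": 0},
])

```text
time_s: 8.92
tool_pos: [0.5167, -0.0488, 0.1955]
tool_rot: [-1.571, -0.004, -3.026]
contact_force: [0.3, 0.0, -2.1]
finger_gap: 0.063
```

```bash
python3 - <<'E'
from h import *
look(12)
s=viewer.snapshot('wrist')
im=s['image'].astype(int)
c=im[265:310,410,0]-im[265:310,410,2]
print('near edge row u=410',265+int(np.argmin(np.diff(c))))
from scipy.spatial.transform import Rotation as Ro
# predicted near-edge row for tilt angles about far edge
ex=np.array([.9934,.1148,0]);ey=np.array([-.1148,.9934,0]);c0=np.array([.5525,-.082,.142])
for th in (0,.05,.1,.15,.2):
    M=Ro.from_rotvec(ey*th).as_matrix(); piv=c0+.062*ex+[0,0,.005]
    f=lambda X:proj(s,piv+M@(X-piv)).round(1)
    print(th,'near',f(c0-.062*ex-.055*ey+[0,0,.009]),'far',f(c0+.062*ex+[0,0,.009]),'tabtop',f(c0-.06*ex+.038*ey+[0,0,.031]))
E
```

```text
t 9.02 pos [ 0.5166 -0.0488  0.1952] rot [-1.571 -0.004 -3.026] F [ 1.01  0.3  -0.67] gap 0.063
shift [ 3.5 18.2 -0.7] spin 0.001
240 far edge row 79; 300 far edge row 79; 400 far edge row 79; 455 far edge row 80; [232.4  77.4] [454.3  81.6] [426.6 281.1] 
near edge row u=410 293
0 near [416.  280.4] far [343.8  77. ] tabtop [274.6 295.6]
0.05 near [420.5 284.7] far [343.8  76.6] tabtop [274.5 299.2]
0.1 near [425.2 288.8] far [343.8  76.2] tabtop [274.4 302.5]
0.15 near [430.4 292.7] far [343.8  75.8] tabtop [274.2 305.5]
0.2 near [436.  296.4] far [343.8  75.4] tabtop [274.  308.1]
```

View pics/m12.png

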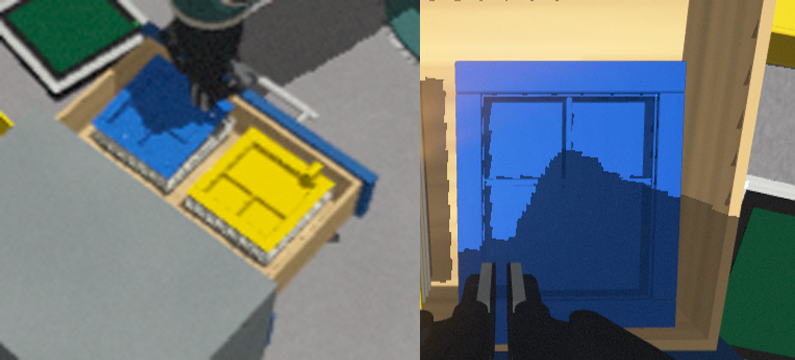

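The near edge at row 293 means a tilt of about 0.15 rad, with the far edge still seated. Step 2 is met, so I'll keep lifting.

jog_arm([
  {"tx": -0.3,"ty": -1.3,"tz": 0,"spin": 0},
  {"tx": -0.6,"ty": -2.6,"tz": 0,"spin": 0},
  {"tx": -1,"ty": -4,"tz": 0,"spin": 0},
  {"tx": -1,"ty": -5,"tz": 0,"spin": 0},
  {"tx": -1,"ty": -5,"tz": 0,"spin": 0},
])

```text
time_s: 9.48
tool_pos: [0.5176, -0.0487, 0.2005]
tool_rot: [-1.571, -0.004, -3.026]
contact_force: [-0.1, -0.4, -1.5]
finger_gap: 0.066
```

```bash
cat >> h.py <<'E'
def tilt():
    from scipy.spatial.transform import Rotation as Ro
    s=viewer.snapshot('wrist');im=s['image'].astype(int)
    c=im[265:320,410,0]-im[265:320,410,2]
    print('near edge row u=410',265+int(np.argmin(np.diff(c))))
    ex=np.array([.9934,.1148,0]);ey=np.array([-.1148,.9934,0]);c0=np.array([.5525,-.082,.142])
    for th in (.1,.15,.2,.25,.3,.4):
        M=Ro.from_rotvec(ey*th).as_matrix(); piv=c0+.062*ex+[0,0,.005]
        f=lambda X:proj(s,piv+M@(X-piv)).round(1)
        print(th,'near',f(c0-.062*ex-.055*ey+[0,0,.009]),'far',f(c0+.062*ex+[0,0,.009]),'tabtop',f(c0-.06*ex+.038*ey+[0,0,.031]))
E
python3 - <<'E'
from h import *
look(13);tilt()
E
```

```text
t 9.58 pos [ 0.5175 -0.0487  0.2003] rot [-1.571 -0.004 -3.026] F [-0.89  1.07 -0.61] gap 0.065
shift [ 4.4 23.3 -0.7] spin 0.001
240 far edge row 84; 300 far edge row 84; 400 far edge row 84; 455 far edge row 311; [233.8  80.6] [449.   84.6] [422.9 278.6] 
near edge row u=410 295
0.1 near [421.3 285.9] far [341.8  79.4] tabtop [274.5 298.8]
0.15 near [426.1 289.6] far [341.8  79. ] tabtop [274.3 301.6]
0.2 near [431.4 293.1] far [341.8  78.7] tabtop [274.2 303.9]
0.25 near [437.  296.3] far [341.8  78.3] tabtop [274.  305.8]
0.3 near [443.1 299.2] far [341.8  78. ] tabtop [273.8 307.1]
0.4 near [456.6 303.8] far [341.8  77.3] tabtop [273.4 308. ]
```

View pics/m13.png

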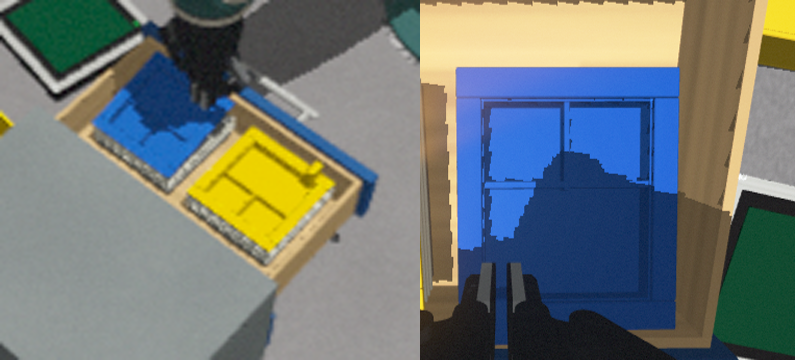

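jog_arm([
  {"tx": -1.2,"ty": -1.5,"tz": 0,"spin": 0},
  {"tx": -2.4,"ty": -3,"tz": 0,"spin": 0},
  {"tx": -3.6,"ty": -4.5,"tz": 0,"spin": 0},
  {"tx": -4.8,"ty": -6,"tz": 0,"spin": 0},
  {"tx": -6,"ty": -7.5,"tz": 0,"spin": 0},
])

```text
time_s: 10.05
tool_pos: [0.5238, -0.048, 0.208]
tool_rot: [-1.571, -0.004, -3.026]
contact_force: [-0.3, -0.9, -1.4]
finger_gap: 0.061
```

```bash
python3 - <<'E'
from h import *
look(14);tilt();print(state()['moment'])
E
```

```text
t 10.15 pos [ 0.5238 -0.048   0.208 ] rot [-1.571 -0.004 -3.026] F [ 0.03 -0.13 -0.61] gap 0.064
shift [10.7 31.1 -0.7] spin 0.001
240 far edge row 69; 300 far edge row 69; 400 far edge row 69; 455 far edge row 69; [236.   93.7] [440.4  97.5] [416.7 281.3] 
near edge row u=410 288
0.1 near [414.5 288.5] far [338.4  93. ] tabtop [274.6 301. ]
0.15 near [418.9 292.1] far [338.4  92.7] tabtop [274.5 303.7]
0.2 near [423.7 295.5] far [338.4  92.4] tabtop [274.3 306. ]
0.25 near [428.7 298.6] far [338.4  92. ] tabtop [274.2 307.8]
0.3 near [434.2 301.4] far [338.4  91.7] tabtop [274.  309.1]
0.4 near [446.3 305.9] far [338.4  91. ] tabtop [273.7 310.1]
[ 0.06191294  0.03981567 -0.00436513]
```

View pics/m14.png

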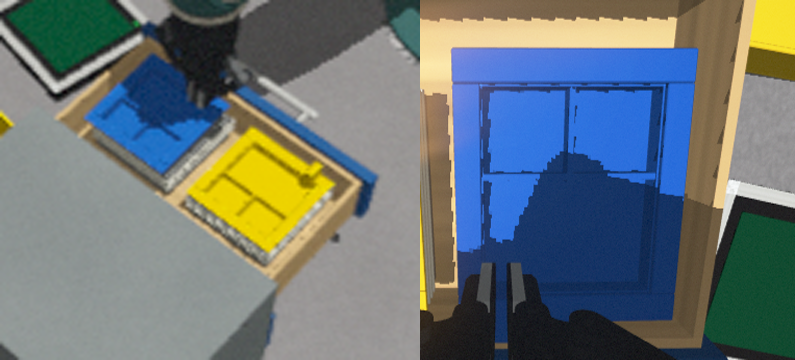

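The tray has come free and nearly levelled in the grip. The far edge jumped to row 69, and the white rims still sit below it. Lifting straight up.

jog_arm([
  {"tx": 3,"ty": -5,"tz": 0,"spin": 0},
  {"tx": 6,"ty": -11,"tz": 0,"spin": 0},
  {"tx": 6,"ty": -18,"tz": 0,"spin": 0},
  {"tx": 6,"ty": -26,"tz": 0,"spin": 0},
  {"tx": 6,"ty": -34,"tz": 0,"spin": 0},
])

```text
time_s: 10.62
tool_pos: [0.5179, -0.0487, 0.2431]
tool_rot: [-1.571, -0.003, -3.026]
contact_force: [-0.5, 0.4, -1.4]
finger_gap: 0.063
```

```bash
python3 - <<'E'
from h import *
look(15)
E
```

```text
t 10.72 pos [ 0.5183 -0.0487  0.2439] rot [-1.571e+00 -2.000e-03 -3.026e+00] F [ 0.11  0.53 -0.8 ] gap 0.063
shift [ 5.2 66.9 -0.9] spin 0.001
240 far edge row 69; 300 far edge row 69; 400 far edge row 69; 455 far edge row 69; [242.5  90.5] [415.2  93.7] [398.  253.3]
```

View pics/m15.png

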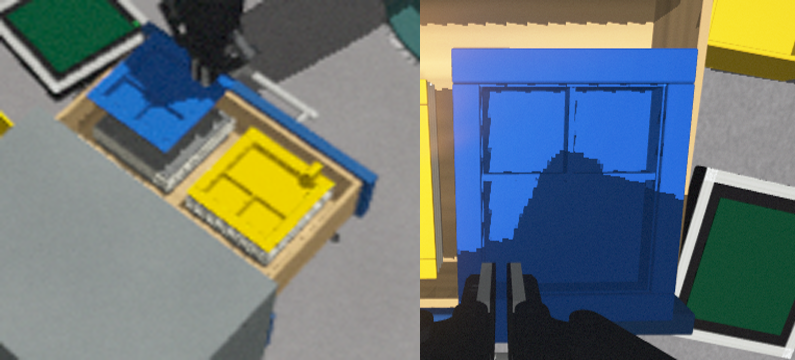

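The grey stack stayed down, around (165,150), and the tray is held steadily. I'll raise it clear and carry it to the scanner.

jog_arm([
  {"tx": 0,"ty": -10,"tz": 0,"spin": 0},
  {"tx": 0,"ty": -22,"tz": 0,"spin": 0},
  {"tx": 0,"ty": -36,"tz": 0,"spin": 0},
  {"tx": 0,"ty": -50,"tz": 0,"spin": 0},
  {"tx": 0,"ty": -60,"tz": 0,"spin": 0},
])

```text
time_s: 11.13
tool_pos: [0.5186, -0.0488, 0.3064]
tool_rot: [-1.57, 0.0, -3.026]
contact_force: [0.1, -0.5, -0.1]
finger_gap: 0.061
```

```bash
python3 - <<'E'
from h import *
go(.433,-.33,.30)
E
```

```text
t 11.13 pos [ 0.5186 -0.0488  0.3064] rot [-1.57   0.    -3.026] F [ 0.05 -0.47 -0.08] gap 0.061
shift [117.6   6.5 269.5] spin 0
```

jog_arm([
  {"tx": 5,"ty": 0,"tz": 11,"spin": 0},
  {"tx": 13,"ty": 0,"tz": 30,"spin": 0},
  {"tx": 22,"ty": 0,"tz": 52,"spin": 0},
  {"tx": 32,"ty": 0,"tz": 74,"spin": 0},
  {"tx": 42,"ty": 0,"tz": 97,"spin": 0},
])

```text
time_s: 11.55
tool_pos: [0.4874, -0.1513, 0.3066]
tool_rot: [-1.57, 0.0, -3.025]
contact_force: [1.1, -0.4, -0.4]
finger_gap: 0.067
```

jog_arm([
  {"tx": 10,"ty": 0,"tz": 23,"spin": 0},
  {"tx": 20,"ty": 0,"tz": 46,"spin": 0},
  {"tx": 30,"ty": 0,"tz": 69,"spin": 0},
  {"tx": 40,"ty": 0,"tz": 92,"spin": 0},
  {"tx": 50,"ty": 0,"tz": 115,"spin": 0},
])

```text
time_s: 11.97
tool_pos: [0.4501, -0.2729, 0.3067]
tool_rot: [-1.57, -0.0, -3.026]
contact_force: [0.3, -0.0, -0.6]
finger_gap: 0.059
```

```bash
python3 - <<'E'
from h import *
go(.433,-.33,.22)
E
```

```text
t 11.97 pos [ 0.4501 -0.2729  0.3067] rot [-1.57  -0.    -3.026] F [ 0.31 -0.01 -0.6 ] gap 0.059
shift [23.6 86.8 54.6] spin 0
```

jog_arm([
  {"tx": 7,"ty": 12,"tz": 18,"spin": 0},
  {"tx": 14,"ty": 28,"tz": 34,"spin": 0},
  {"tx": 20,"ty": 46,"tz": 46,"spin": 0},
  {"tx": 23,"ty": 66,"tz": 53,"spin": 0},
  {"tx": 23.6,"ty": 78,"tz": 54.6,"spin": 0},
])

```text
time_s: 12.38
tool_pos: [0.4318, -0.3311, 0.2266]
tool_rot: [-1.571, -0.002, -3.027]
contact_force: [-0.2, -0.2, -0.6]
finger_gap: 0.064
```

jog_arm([
  {"tx": 0,"ty": 4,"tz": 0,"spin": 0},
  {"tx": 0,"ty": 6,"tz": 0,"spin": 0},
  {"tx": 0,"ty": 6,"tz": 0,"spin": 0},
  {"tx": 0,"ty": 6,"tz": 0,"spin": 0},
  {"tx": 0,"ty": 6,"tz": 0,"spin": 0},
])

```text
time_s: 12.8
tool_pos: [0.4322, -0.331, 0.2218]
tool_rot: [-1.57, -0.001, -3.026]
contact_force: [0.6, -0.0, -1.5]
finger_gap: 0.06
```

```bash
python3 - <<'E'
from h import *
import pickle
S={n:snap(n,n+'16') for n in('wrist','scene','top')}
pickle.dump(S,open('s16.pkl','wb'))
go(.433,-.33,.22)
cv2.imwrite('pics/s16z.png',cv2.resize(S['scene']['image'][120:270,180:365],None,fx=4,fy=4,interpolation=cv2.INTER_CUBIC))
cv2.imwrite('pics/t16z.png',cv2.resize(S['top']['image'][150:300,190:420],None,fx=3.4,fy=4,interpolation=cv2.INTER_CUBIC))
E
```

```text
t 12.95 pos [ 0.432  -0.331   0.2212] rot [-1.571e+00 -1.000e-03 -3.027e+00] F [ 0.54 -0.48 -0.57] gap 0.066
shift [-1.2  1.2 -0.9] spin 0
```

View pics/s16z.png

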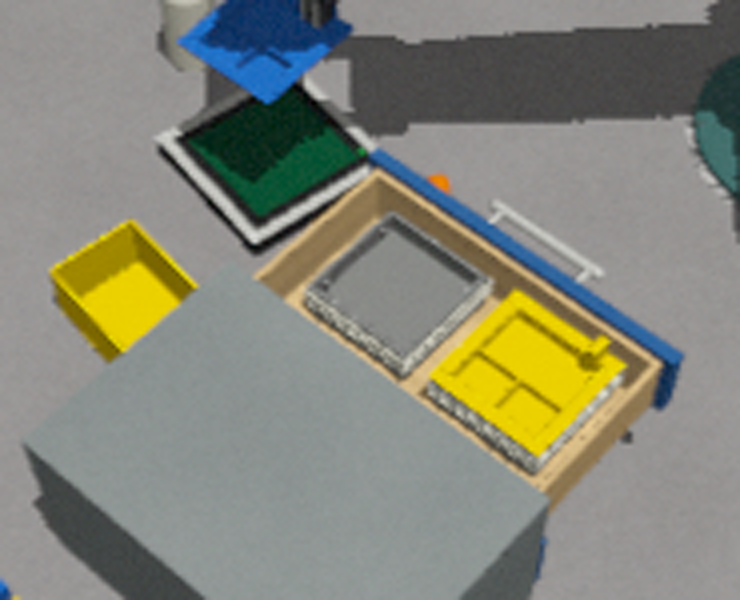

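View pics/t16z.png

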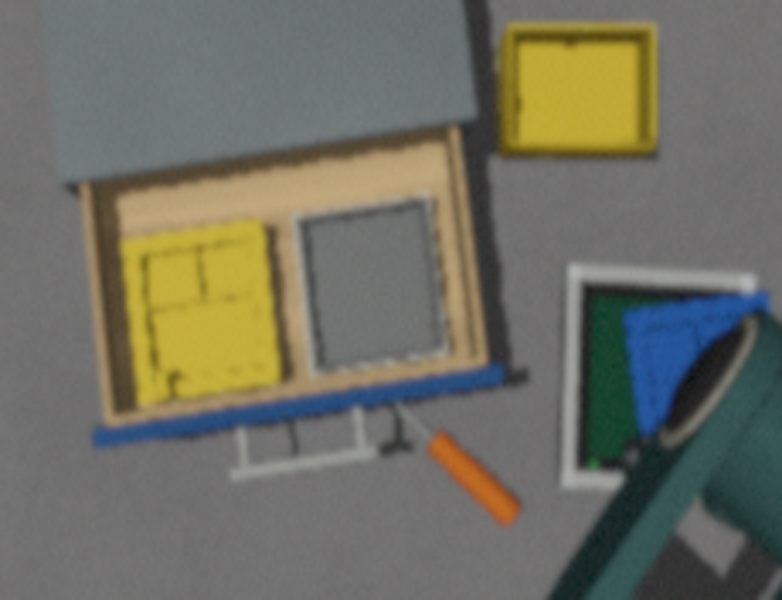

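View pics/wrist16.png

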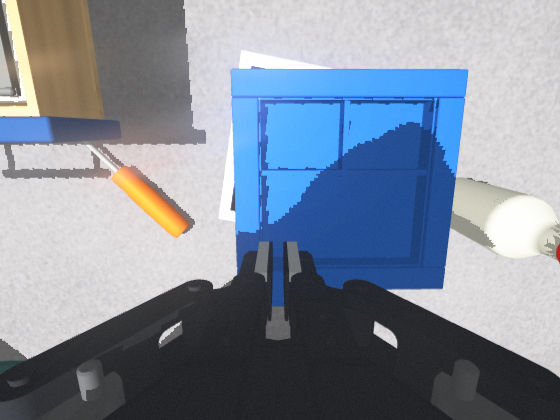

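```bash
python3 - <<'E'
from h import *
import pickle
from scipy.optimize import least_squares
from scipy.spatial.transform import Rotation as Ro
S=pickle.load(open('s16.pkl','rb'))
s=lambda u,v:((u+.5)/4+179.5,(v+.5)/4+119.5); t=lambda u,v:((u+.5)/3.4+189.5,(v+.5)/4+149.5)
O=[('wrist',(62,62),(232,70)),('wrist',(62,-62),(467,70)),('wrist',(-62,-62),(443,289)),('scene',(62,62),s(268,103)),('scene',(62,-62),s(180,43)),('scene',(-62,62),s(352,30)),('top',(62,62),t(624,313)),('top',(62,-62),t(768,293))]
def f(p):
    M=Ro.from_rotvec(p[3:]).as_matrix(); r=[]
    for c,q,o in O: r+=list(proj(S[c],p[:3]+M@np.array([q[0]/1e3,q[1]/1e3,.009]))-o)
    return np.array(r)
R=least_squares(f,[.473,-.364,.18,0,0,.115],loss='soft_l1')
M=Ro.from_rotvec(R.x[3:]).as_matrix()
print(R.x.round(4),'tilt',np.arccos(M[2,2]),f(R.x).round(1))
print('offset from glass',R.x[:2]-[.473,-.364])
print('drawer front / yellow in scene unchanged check')
E
```

```text
[ 0.4701 -0.3658  0.1802  0.0069  0.0733  0.1169] tilt 0.07359400538569484 [-0.1  0.1  0.1  0.2 -0.  -0.1 -0.3  0.4 -1.2 -0.3  0.4 -0.7 -0.3 -0.7
 -0.4 -1.4]
offset from glass [-0.00289659 -0.00179314]
drawer front / yellow in scene unchanged check
```

```bash
python3 -c "
from h import *
s=state();print(s['time_s'],s['qvel'].round(4),s['tool_pos'].round(4))
print(job_done())"
```

```text
12.95 [-0.0021  0.0032  0.0047  0.0008 -0.0018  0.0013] [ 0.432  -0.331   0.2212]
the job is handed in; nothing more can be done
None
```

I handed the job in at about 13 s. The blue tray is held over the scanner and the upper drawer is left open.

**How it went**
- **Drawer:** I pulled it out about 0.175 m by the handle and left it there.
- **Peel:** I took the blue tray by the top of its corner tab and peeled it up. It reached about 0.2 rad of tilt with the far edge still on its seat, then came free and nearly levelled in the grip.
- **Carry:** I lifted it clear of the drawer and carried it over the glass.

**Last checks**
- **Blue tray position:** a pose fit over all three cameras puts its centre about 3 mm sideways of the glass centre and 155 mm above it. The tilt is 0.07 rad and the fit residuals are within about 1.4 px.
- **Hold:** the gripper still held the tab and the arm was still. The tray touches nothing else in the pictures.
- **Everything else:** the pictures show the yellow tray seated, the grey trays down and nothing on the bench visibly moved. I judged this by eye, and did not measure the stack lift or the bystanders.

**Readings that disagreed**
- The finger opening over the tab (about 0.065, or 5.5 mm) was less than the tab's 10 mm thickness. I took this as an offset in the reading, because the handle showed a similar shortfall.
- The force readings during the peel were noisy, so I judged progress from the images instead.

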